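# Sweep the jig clear, then press a heatsink home and hold it

### The job

Pick up the wooden push block and with it sweep the three loose nuts off the jig's dark deck plate onto the bench, without touching them with the fingers. Then, with the block on the heatsink's ledge, slide the heatsink flush against the fence and press it into the corner with one diagonal push, about 15 N towards the fence and about 10 N down onto the deck. Finish while still holding the block and the push, and leave the other things on the bench where they are.

Things in the scene. Friction and masses are not known exactly. Their poses are not given: they have to be found in the camera images.
- deck: Dark steel deck plate of the squaring jig, fixed to the bench: 230 mm (its x) by 240 mm (its y) by 10 mm, top face 16 mm above the bench. Origin at the centre of its underside (6 mm above the bench; top face at z = +10 mm). x points to the fence on its far edge; y runs along the fence; z is up. The other three edges are open.
- fence: Rigid aluminium fence bar fixed on the deck along its far edge: 20 mm (x) by 240 mm (y, its length) by 28 mm tall. Origin at the centre of its underside, on the deck's top face; the face towards the robot lies at x = -10 mm. Axes parallel to the deck's.
- heatsink_center (a point): Centre of the loose aluminium heatsink's 70 (x) x 100 (y) x 32 mm outline, 16 mm above its underside; x points roughly to the fence (it starts skewed), z up. Foot plate 10 mm thick; on it a fin block 22 mm high covers the 40 mm next to the fence, leaving a bare ledge 30 mm wide, 10 mm above the deck, towards the robot. The fin block's upright face over the ledge is at x = -5 mm.
- block_center (a point): Wooden push block, loose on the bench to the right, 0.12 kg: foot 30 mm (x) by 70 mm (y) by 32 mm high, and on it, centred, a grip rib 16 mm (x) by 50 mm (y) by 36 mm high; 68 mm tall in all. This point is its centre, 34 mm above its underside. Grip the rib across its 16 mm width; the 7 mm shoulders under it can back the fingertips.
- nut0_center (a point): Loose steel hex nut, 17 mm across flats, 8 mm thick, lying on the deck in the strip between the heatsink and the fence, within 60 mm of the fence's middle along its length at the start; this point is its centre, 4 mm up.
- nut1_center (a point): Loose steel hex nut, 17 mm across flats, 8 mm thick, lying on the deck in the strip between the heatsink and the fence, within 60 mm of the fence's middle along its length at the start; this point is its centre, 4 mm up.
- nut2_center (a point): Loose steel hex nut, 17 mm across flats, 8 mm thick, lying on the deck in the strip between the heatsink and the fence, within 60 mm of the fence's middle along its length at the start; this point is its centre, 4 mm up.
- heatsink: The heatsink above, as a solid, about 0.3 kg, flat on the deck short of the fence; origin at the centre of its underside, axes as given for its centre point
- block: The push block above, as a solid; origin at the centre of its underside
- jar: Bystander: small closed plastic jar, 44 mm across, 45 mm tall; origin at the centre of its underside
- screwdriver: Bystander: screwdriver lying left of the jig, 170 mm long
- drive: Bystander: flat dark drive, 70 x 100 x 8 mm, at the right; origin at the centre of its underside
- fan: Bystander: 120 mm square black fan, 25 mm tall, lying left of the jig; origin at the centre of its underside
There are look-alikes about, which are no part of the job. Leave any pink or yellow look-alike of the block alone.

How it is judged:
By the outcome, as a careful person would: the job done as asked, in the order asked, and still so for the second after the job is handed in, while the arm keeps its last pose, push and grip.
It also fails if it takes over 66 s, if anything falls off the work surface, if the arm or the gripper's body presses on something with over 40 N, if the wrist force passes 120 N, or if a joint passes its speed limit or range.

### The arm

A 7-joint arm with a two-finger parallel gripper is mounted at the origin on the work surface. World frame = base frame: x ahead of the robot, y to its left, z up, the work surface at z = 0. Lengths are in mm, angles in degrees, forces in N, time in s.
With the tool pointing down it reaches from about 400 to 875 mm from the base axis. Payload 4.4 kg.
Tool frame: the origin (TCP) lies on the centre line of the jaws, within the pads' length; the fingertips stand 14 mm ahead of it and the grasp point (between the pads) lies 5 mm behind it; z points along the fingers, x is the direction in which the jaws open and shut, and the axes are right-handed (so a half turn about z gives the same grasp; the last joint's range is limited). The gripper opens to 85 mm and grips with 20 to 120 N. Pads are 22 mm wide; open, the fingers measure 114 mm over their backs; the gripper's body (76 mm by 85 mm) begins 54 mm behind the grasp point. The pads swing forward as they close: fully open they stand 13 mm farther back than shut.
Start: joints at [-67.368, 36.005, 2.206, 86.941, -1.547, 57.084, -1.146], TCP at [289.012, 582.228, 245.313] pointing down, gripper open.
Joint ranges: [-175.42, 175.42], [-21.48, 121.26], [-71.46, 75.88], [10.55, 141.38], [-63.04, 243.04], [13.31, 113.54], [-168.57, 168.57]. Speed limits (degrees/s): [147.25, 147.25, 180, 180, 180, 180, 180].

### API

Orientations are given as a 3x3 rotation matrix whose columns are the frame's x, y, z axes.
In Python, from rig import robot, imaging gives the robot as it stands. The module is installed in compiled form; this text tells all that it offers.
- The arm moves only by the tool drive_tool, never from a script. Its arguments are lists of equal length, an entry for each row: "slide": the shift along the tool's x, y, z in m, a list of three; "turn": the turn about the tool's z in degrees. A call has 1 to 20 rows; each row is the pose to reach, as a shift and turn from the pose commanded when the call began, along the tool's axes at that moment; what a row does not reach only later rows make up. A row lasts 1/8 s, in which the tool goes at most 62.5 mm and 10.7 degrees, less where a joint would pass 70% of its speed; a pose out of reach is approached as far as the arm can. A call with a gripper value outside its range is refused whole. "grip" is the finger opening in m, from 0 to 0.0854, set as the call begins (left out, the last holds). The fingers move at their own pace and stop on an object; the grip force is fixed at half the most. Time passes only in rows, so rows that repeat a pose let the fingers close. It gives the time, the measured TCP pose, the force and the opening at its end, in the units of the state.
- robot.read_state(): the state, without advancing time (a new reading comes with each control period).
- imaging.get_image(name): name is "side" or "top"; returns the picture (384x512x3 uint8, red, green, blue); there is no depth.
- imaging.get_calibration(name): a dict with "fov_y" (degrees; the focal length in pixels is half the picture's height over the tangent of half this angle, whatever the lens; pixels are square), "cx", "cy" (the principal point, pixels), "k1" (the pictures are not rectified: a ray, as slopes to the right and down, at radius r is drawn at 1 + k1 r^2 times it, then the intrinsics apply), "R" (3x3) and "t" (3): a world point X has camera coordinates R X + t. Camera axes: x right, y down, z forward; pixel columns grow to the right and rows downward; lengths in mm; the calibration is good to about 2 mm. A picture is of the moment at which its call begins. get_calibration takes no time and is no camera call.
- robot.job_done(): hands the job in, once; it reports no verdict.
The state is a dict: "time": time; "joint_positions": joint angles; "qd": joint speeds; "joint_torque": joint torques, N m; "ee_pos": TCP position; "tcp_rot": TCP orientation; "wrist_force": force on the tool from outside, world axes, zero at the start; "torque": the same for the moment, N m; "width": finger opening in mm.
Only numpy, scipy, OpenCV 4.12 (cv2) and the standard library are available. Lean on these libraries where they do the work, as an engineer would, in place of code of your own. Each camera call takes 0.05 s, during which the arm holds its last target. There are 200 camera calls.

## Working session

There is one attempt and no reset: what is moved stays moved. The work goes in short steps, Python scripts to look and compute and a tool call to move; the robot and the scene stay as the last step left them, time stands still between calls to the robot, and variables do not carry over. Pictures are saved under pics/ and viewed, about 8 in all and at most 12, crops included, and the job is handed in when it is done.

Besides the shell and the picture viewer there is one more tool, called by a JSON object that holds its "method" and its "body". drive_tool: Moves the arm, as the interface text tells. Its arguments: {"type":"object","properties":{"slide":{"type":"array","items":{"type":"array","items":{"type":"number"}}},"turn":{"type":"array","items":{"type":"number"}},"grip":{"type":"number"}},"required":["slide","turn"]}

```bash
mkdir -p pics
cat > h.py <<'E'
import numpy as np, cv2
from rig import robot, imaging
def cal(n):
    c=imaging.get_calibration(n); f=192/np.tan(np.radians(c['fov_y'])/2)
    return c,f
def ray(n,u,v):
    c,f=cal(n); d=np.array([(u-c['cx'])/f,(v-c['cy'])/f]); s=d.copy()
    for _ in range(30): s=d/(1+c['k1']*(s@s))
    R=np.array(c['R']);t=np.array(c['t'])
    return -R.T@t, R.T@np.array([s[0],s[1],1])
def pix2z(n,u,v,z):
    o,d=ray(n,u,v); return o+d*(z-o[2])/d[2]
def proj(n,X):
    c,f=cal(n); p=np.array(c['R'])@np.array(X)+np.array(c['t']); s=p[:2]/p[2]; s=s*(1+c['k1']*(s@s))
    return s*f+[c['cx'],c['cy']]
def snap(n,fn=None,crop=None,scale=1):
    im=cv2.cvtColor(imaging.get_image(n),cv2.COLOR_RGB2BGR)
    if fn:
        o=im if crop is None else im[crop[1]:crop[3],crop[0]:crop[2]]
        cv2.imwrite('pics/'+fn,cv2.resize(o,None,fx=scale,fy=scale,interpolation=cv2.INTER_CUBIC))
    return im
E
python3 - <<'E'
from h import *
snap('top','t1.png',None,1.5);snap('side','s1.png',None,1.5)
for n in('top','side'):
    c,f=cal(n);print(n,f,c['k1'],ray(n,256,192))
s=robot.read_state();print(s['ee_pos'],s['tcp_rot'],s['time'],s['wrist_force'],s['width'])
E
```

```text
top 466.07010342267273 0.05977443464679862 (array([ 453.71743273,  -17.26031994, 1364.95640441]), array([ 0.08260619, -0.00443809, -0.99668485]))
side 473.48574260628436 -0.02286256243283007 (array([-382.78633192,  999.7376684 ,  832.06694504]), array([ 0.58483159, -0.64651773, -0.48996847]))
[288.77941771 581.7474474  244.49209513] [[ 4.44640939e-01  8.95708608e-01 -7.24035694e-04]
 [ 8.95707322e-01 -4.44641528e-01 -1.51805700e-03]
 [-1.68167306e-03  2.64662172e-05 -9.99998586e-01]] 0.1 [-0.32833045  0.58444807 -0.57256083] 85.72903908684165
```

View pics/t1.png

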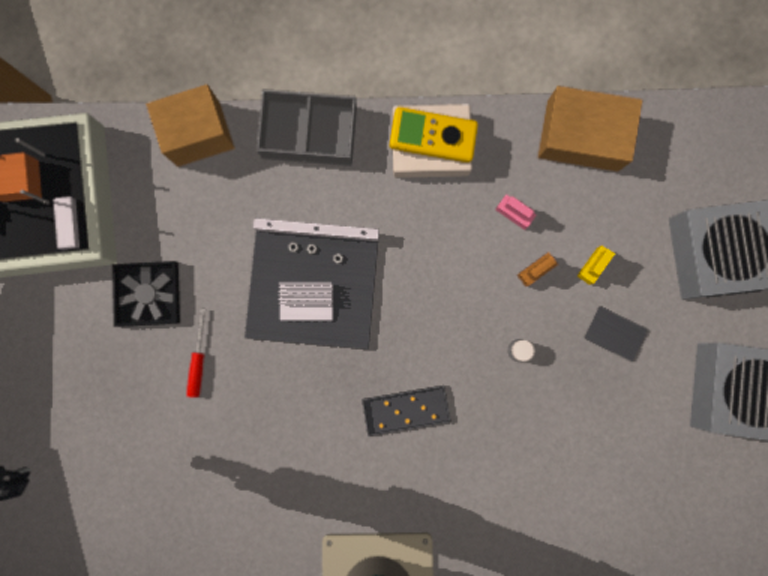

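View pics/s1.png

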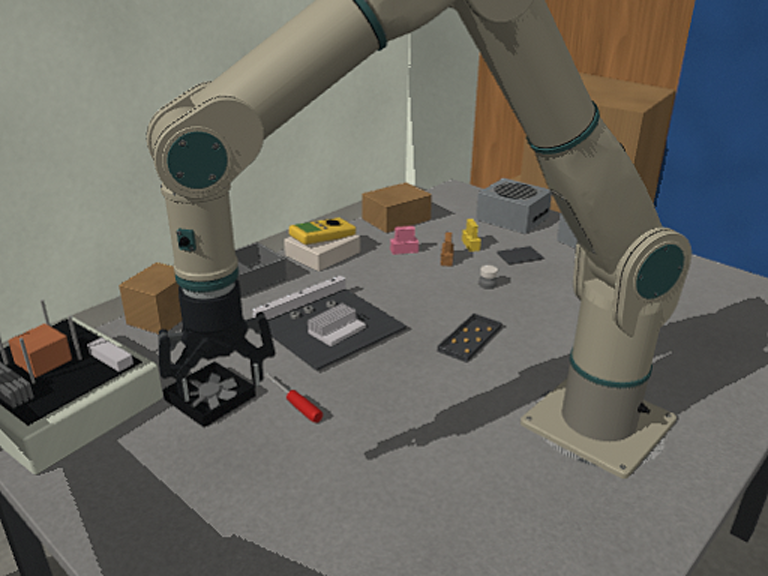

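The top view (1.5x) shows the fence at (316,229), nuts at (293,247), (312,249) and (338,258), and the heatsink at (306,301) with its ledge towards the robot. There are three block candidates: pink (516,211), orange-brown (537,269) and yellow (597,264). The brown one is wood-coloured, so it fits. I'll confirm that in a crop.

Run:
```python
from h import *
im=snap('top')
a=cv2.resize(im[140:235,160:260],None,fx=5,fy=5,interpolation=cv2.INTER_CUBIC)
b=cv2.resize(im[150:207,330:378],None,fx=6,fy=6,interpolation=cv2.INTER_CUBIC)
o=np.zeros((475,800,3),np.uint8);o[:475,:500]=a;o[:342,505:793]=b
cv2.imwrite('pics/c1.png',o)
```

```text
(no output)
```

View pics/c1.png

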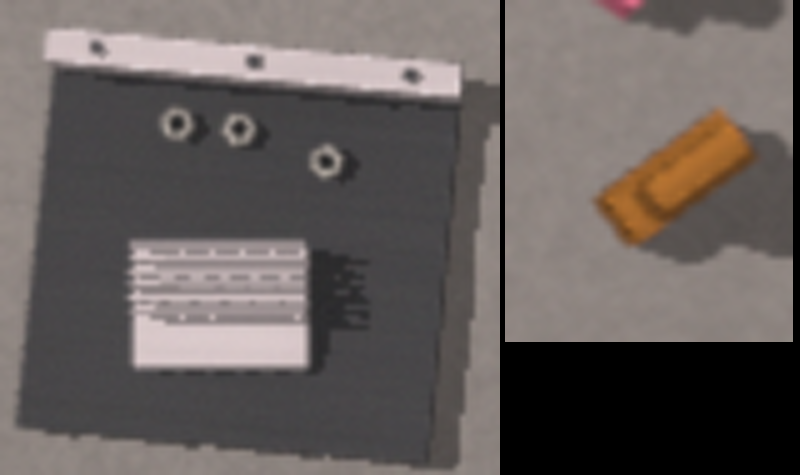

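The crop shows the brown block with its rib at right. It is the wooden one, at about (676,178) in the crop. The deck, nuts and heatsink are clear at left. Next I compute positions.

Run:
```python
from h import *
P=lambda x,y,z: pix2z('top',160+(x+.5)/5-.5,140+(y+.5)/5-.5,z).round(1)[:2]
for k,(x,y,z) in dict(fTL=(45,30,44),fTR=(461,64,44),fBR=(461,97,44),fBL=(45,62,44),dBL=(16,428,16),dBR=(430,466,16),n0=(177,124,24),n1=(239,129,24),n2=(326,161,24),lBL=(133,370,26),lBR=(309,368,26),finL=(133,323,26),finR=(309,323,26),hTL=(131,241,48),hTR=(305,240,48)).items(): print(k,P(x,y,z))
im=snap('top');hsv=cv2.cvtColor(im,cv2.COLOR_BGR2HSV)
m=cv2.inRange(hsv,(8,120,50),(20,255,255));m[:150]=0;m[210:]=0;m[:,:335]=0;m[:,:][:,376:]=0
print('area',m.sum()/255)
c=max(cv2.findContours(m,0,1)[0],key=cv2.contourArea);r=cv2.minAreaRect(c);print(r)
for q in cv2.boxPoints(r): print(q,pix2z('top',*q,32)[:2],pix2z('top',*q,0)[:2])
v=hsv[...,2].astype(int);v[m==0]=0
for row in v[165:193,345:373]: print(' '.join('%3d'%x for x in row))
```

```text
fTL [701.8 224.8]
fTR [677.2 -13.4]
fBR [658.2 -13.1]
fBL [683.2 224.9]
dBL [474.9 247.6]
dBR [448.2   9.1]
n0 [648.8 152.2]
n1 [645.2 116.2]
n2 [625.4  66. ]
lBL [506.5 178.5]
lBR [505.6  77.4]
finL [533.5 178.3]
finR [531.5  77. ]
hTL [578.9 175.9]
hTR [577.4  77.1]
area 267.0
((358.0400390625, 179.21998596191406), (10.40000057220459, 26.200000762939453), 53.13010025024414)
[344.44003 182.91998] [ 585.16669257 -276.66021421] [ 588.32236691 -282.88757213]
[365.40005 167.19998] [ 629.16408014 -337.87783033] [ 633.37599037 -345.5748265 ]
[371.64005 175.51999] [ 604.81282401 -354.5737644 ] [ 608.44013883 -362.67157629]
[350.68002 191.23999] [ 560.93309992 -293.46122726] [ 563.50700356 -300.09192351]
  0   0   0   0   0   0   0   0   0   0   0   0   0   0   0   0   0   0   0   0   0   0   0   0   0   0   0   0
  0   0   0   0   0   0   0   0   0   0   0   0   0   0   0   0   0   0   0   0   0   0   0   0   0   0   0   0
  0   0   0   0   0   0   0   0   0   0   0   0   0   0   0   0   0   0   0   0   0   0   0   0   0   0   0   0
  0   0   0   0   0   0   0   0   0   0   0   0   0   0  
[... 2042 characters left out ...]
   0   0   0   0   0   0   0
  0   0   0 121 123 159 168 165 160 155 144 123   0   0   0   0   0   0   0   0   0   0   0   0   0   0   0   0
  0   0   0   0 115 112 146 156 154 152 125   0   0   0   0   0   0   0   0   0   0   0   0   0   0   0   0   0
  0   0   0   0 119 115 132 142 137   0   0   0   0   0   0   0   0   0   0   0   0   0   0   0   0   0   0   0
  0   0   0   0   0   0 124   0   0   0   0   0   0   0   0   0   0   0   0   0   0   0   0   0   0   0   0   0
  0   0   0   0   0   0   0   0   0   0   0   0   0   0   0   0   0   0   0   0   0   0   0   0   0   0   0   0
  0   0   0   0   0   0   0   0   0   0   0   0   0   0   0   0   0   0   0   0   0   0   0   0   0   0   0   0
```

Run:
```python
from h import *
o=np.array([345,165])
pt=lambda c,r,z: pix2z('top',345+c,165+r,z)[:2]
C=[pt(9,15,68),pt(21.5,6,68),pt(24.5,9.7,68),pt(12,19,68)];print('rib corners',np.round(C,1),np.mean(C,0))
F=[pt(.3,17.3,32),pt(19.2,3.6,32)];d=F[1]-F[0];print('foot edge',F,np.linalg.norm(d),np.degrees(np.arctan2(d[1],d[0])))
im=snap('side');b=im[145:185,280:320]
print('side proj rib top centre',proj('side',[*np.mean(C,0),68]))
big=cv2.resize(b,None,fx=12,fy=12,interpolation=cv2.INTER_CUBIC)
u=d/np.linalg.norm(d);n=np.array([-u[1],u[0]]);c=np.mean(C,0)
def box(hx,hy,z,col):
    q=[proj('side',[*(c+sx*hx*n+sy*hy*u),z]) for sx,sy in((1,1),(1,-1),(-1,-1),(-1,1))]
    q=[(np.array(p)-[280,145]+.5)*12 for p in q]
    cv2.polylines(big,[np.int32(q)],True,col,1)
box(8,25,68,(0,255,0));box(15,35,32,(255,255,0));box(15,35,0,(255,0,255))
cv2.imwrite('pics/b1.png',big)
```

```text
rib corners [[ 589.2 -296.4]
 [ 613.7 -331.8]
 [ 603.2 -339.7]
 [ 577.9 -304.2]] [ 595.99090989 -318.01519758]
foot edge [array([ 586.89814708, -279.16844518]), array([ 625.20065002, -334.31525184])] 67.14351805153389 -55.21788652447966
side proj rib top centre [298.09695142 157.15517848]
```

View pics/b1.png

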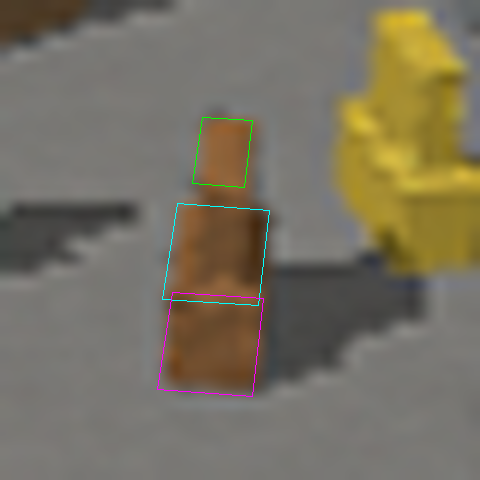

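The overlay matches the side view to about 1 mm. The block centre is about (595.5, -318) with its long axis at -55°. Moving above it.

{"method": "drive_tool", "body": {"slide": [[-0.67,0.675,0.08],[-0.67,0.675,0.08],[-0.67,0.675,0.08],[-0.67,0.675,0.08],[-0.67,0.675,0.08],[-0.67,0.675,0.08],[-0.67,0.675,0.08],[-0.67,0.675,0.08],[-0.67,0.675,0.08],[-0.67,0.675,0.08],[-0.67,0.675,0.08],[-0.67,0.675,0.08],[-0.67,0.675,0.08],[-0.67,0.675,0.08],[-0.67,0.675,0.08],[-0.67,0.675,0.08],[-0.67,0.675,0.08],[-0.67,0.675,0.08],[-0.67,0.675,0.08],[-0.67,0.675,0.08]], "turn": [28.8,28.8,28.8,28.8,28.8,28.8,28.8,28.8,28.8,28.8,28.8,28.8,28.8,28.8,28.8,28.8,28.8,28.8,28.8,28.8]}}

```text
time: 2.75
ee_pos: [596.0, -316.7, 165.7]
tcp_rot: [[0.82, 0.572, 0.0], [0.572, -0.82, 0.0], [0.0, -0.0, -1.0]]
wrist_force: [-0.0, -0.3, 0.1]
width: 85.6
```

{"method": "drive_tool", "body": {"slide": [[-0.001,0.001,0.04],[-0.001,0.001,0.07],[-0.001,0.001,0.095],[-0.001,0.001,0.11],[-0.001,0.001,0.117],[-0.001,0.001,0.117]], "turn": [0,0,0,0,0,0]}}

```text
time: 3.5
ee_pos: [595.6, -319.4, 48.5]
tcp_rot: [[0.821, 0.571, 0.0], [0.571, -0.821, -0.0], [0.0, 0.0, -1.0]]
wrist_force: [0.1, -0.0, 1.9]
width: 85.3
```

{"method": "drive_tool", "body": {"slide": [[0,0,0],[0,0,0],[0,0,0],[0,0,0],[0,0,0],[0,0,0],[0,0,0],[0,0,0]], "turn": [0,0,0,0,0,0,0,0], "grip": 0.005}}

```text
time: 4.5
ee_pos: [595.8, -319.5, 48.7]
tcp_rot: [[0.821, 0.571, 0.001], [0.571, -0.821, -0.0], [0.0, 0.001, -1.0]]
wrist_force: [0.0, 0.6, 4.6]
width: 15.1
```

{"method": "drive_tool", "body": {"slide": [[0,0,-0.03],[0,0,-0.07],[0,0,-0.1],[0.328,-0.398,-0.1],[0.328,-0.398,-0.1],[0.328,-0.398,-0.1],[0.328,-0.398,-0.1],[0.328,-0.398,-0.1],[0.328,-0.398,-0.1],[0.328,-0.398,-0.1],[0.328,-0.398,-0.1],[0.328,-0.398,-0.1],[0.328,-0.398,-0.1],[0.328,-0.398,-0.1],[0.328,-0.398,-0.1],[0.328,-0.398,-0.1],[0.328,-0.398,-0.1]], "turn": [0,0,0,-49,-49,-49,-49,-49,-49,-49,-49,-49,-49,-49,-49,-49,-49]}}

```text
time: 6.62
ee_pos: [637.7, 193.9, 148.4]
tcp_rot: [[0.109, 0.994, -0.0], [0.994, -0.109, -0.0], [-0.0, 0.0, -1.0]]
wrist_force: [-0.1, -0.0, -0.4]
width: 15.3
```

Run:
```python
from h import *
s=robot.read_state();p=s['ee_pos'];print(p,s['wrist_force'],s['tcp_rot'])
im=snap('side')
u,v=map(int,proj('side',p));print(u,v)
x0,y0=max(u-70,0),max(v-50,0)
big=cv2.resize(im[y0:y0+110,x0:x0+140],None,fx=5,fy=5,interpolation=cv2.INTER_CUBIC)
R=np.array(s['tcp_rot'])
def box(hx,hy,z,col):
    q=[proj('side',np.array(p)+R[:,0]*sx*hx+R[:,1]*sy*hy+[0,0,z]) for sx,sy in((1,1),(1,-1),(-1,-1),(-1,1))]
    cv2.polylines(big,[np.int32((np.array(q)-[x0,y0]+.5)*5)],True,col,1)
box(8,25,68-48.7,(0,255,0));box(15,35,32-48.7,(255,255,0));box(15,35,-48.7,(255,0,255))
cv2.imwrite('pics/g1.png',big)
```

```text
[637.7368343  193.91060183 148.39194156] [-0.10516457 -0.01373162 -0.36534759] [[ 1.08984095e-01  9.94043494e-01 -1.69485475e-06]
 [ 9.94043493e-01 -1.08984095e-01 -2.05752400e-05]
 [-2.06373956e-05  5.57614564e-07 -1.00000000e+00]]
185 180
```

View pics/g1.png

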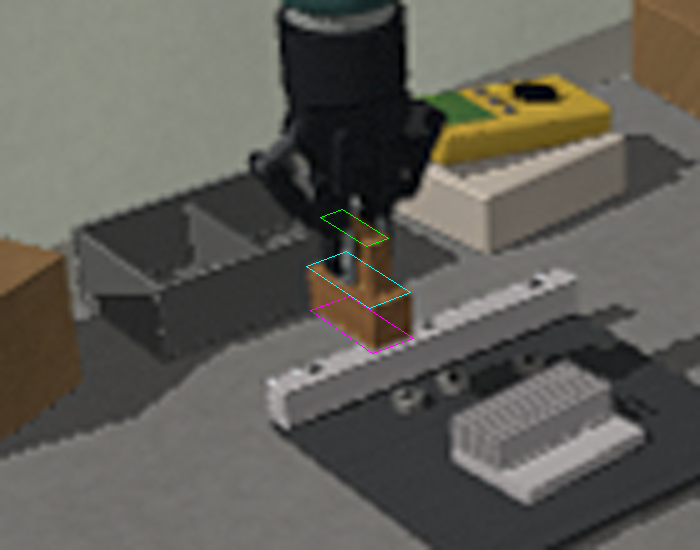

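The block is upright in the grip and matches the predicted outline to about 1 mm. The fence, nuts and heatsink are below it. Descending left of the nuts with the bottom 2 mm clear of the deck, then sweeping right.

{"method": "drive_tool", "body": {"slide": [[0,0,0.03],[0,0,0.055],[0,0,0.073],[0,0,0.0815],[0,0,0.0815]], "turn": [0,0,0,0,0]}}

```text
time: 7.3
ee_pos: [637.5, 194.6, 66.5]
tcp_rot: [[0.108, 0.994, -0.001], [0.994, -0.108, -0.0], [-0.0, -0.001, -1.0]]
wrist_force: [0.8, -0.1, -1.5]
width: 14.9
```

{"method": "drive_tool", "body": {"slide": [[-0.01,0,0],[-0.022,0,0],[-0.034,0,0],[-0.046,0,0],[-0.058,0,0],[-0.07,0,0],[-0.082,0,0],[-0.094,0,0],[-0.106,0,0],[-0.118,0,0],[-0.13,0,0],[-0.142,0,0],[-0.154,0,0],[-0.166,0,0],[-0.178,0,0],[-0.19,0,0],[-0.202,0,0],[-0.214,0,0],[-0.226,0,0],[-0.238,0,0]], "turn": [0,0,0,0,0,0,0,0,0,0,0,0,0,0,0,0,0,0,0,0]}}

```text
time: 9.8
ee_pos: [611.8, -42.8, 66.8]
tcp_rot: [[0.108, 0.994, 0.0], [0.994, -0.108, 0.0], [0.0, 0.0, -1.0]]
wrist_force: [0.3, 0.3, -0.5]
width: 15.1
```

{"method": "drive_tool", "body": {"slide": [[-0.008,0,0],[-0.012,0,0],[-0.012,0,-0.03],[-0.012,0,-0.075],[-0.012,0,-0.1],[-0.012,-0.06,-0.1],[-0.012,-0.11,-0.1]], "turn": [0,0,0,0,0,0,0]}}

```text
time: 10.68
ee_pos: [499.5, -41.4, 167.1]
tcp_rot: [[0.107, 0.994, 0.0], [0.994, -0.107, 0.0], [0.0, 0.0, -1.0]]
wrist_force: [-0.2, 0.6, -0.8]
width: 15.2
```

Run:
```python
from h import *
a=snap('top','t2.png',(150,110,310,240),4.5)
```

```text
(no output)
```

View pics/t2.png

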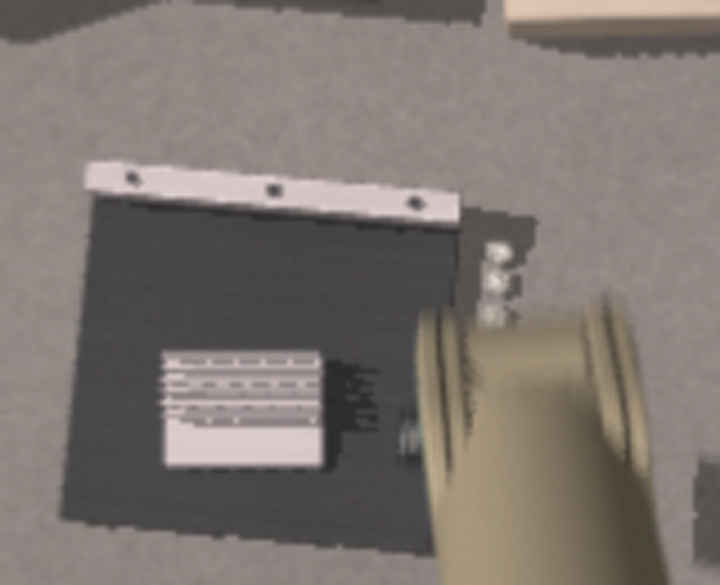

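All three nuts lie on the bench right of the deck, in the crop at (497,250), (495,282) and (492,315), the last one partly under the arm. The heatsink hasn't moved. Next I turn the block parallel to the fence, above the ledge.

```bash
python3 -c "
from h import *
print(robot.read_state()['joint_positions'])"
```

```text
[  6.02478653  30.34044674  -6.50033035 115.7224044    5.70074165
  35.02767634  79.56625862]
```

{"method": "drive_tool", "body": {"slide": [[0.03,0,0],[0.07,-0.0055,0],[0.11,-0.0055,0],[0.15,-0.0055,0],[0.172,-0.0055,0],[0.172,-0.0055,0],[0.172,-0.0055,0],[0.172,-0.0055,0],[0.172,-0.0055,0],[0.172,-0.0055,0],[0.172,-0.0055,0]], "turn": [10,20,30,40,50,60,70,80,90,90,90]}}

```text
time: 12.1
ee_pos: [514.4, 129.9, 166.8]
tcp_rot: [[0.995, -0.104, -0.0], [-0.104, -0.995, 0.0], [-0.0, -0.0, -1.0]]
wrist_force: [-1.2, -0.4, -0.3]
width: 15.8
```

Run:
```python
from h import *
s=robot.read_state();print(s['ee_pos'],s['wrist_force'],s['torque'],np.array(s['tcp_rot']).round(4)[:,0])
```

```text
[514.38360556 129.91585715 166.78620584] [-1.15786953 -0.37574942 -0.25408201] [ 0.01036949 -0.02311073 -0.0015557 ] [ 9.945e-01 -1.045e-01 -1.000e-04]
```

{"method": "drive_tool", "body": {"slide": [[-0.003,0,0.03],[-0.003,0,0.055],[-0.003,0,0.075],[-0.003,0,0.085],[-0.003,0,0.085]], "turn": [0,0,0,0,0]}}

```text
time: 12.72
ee_pos: [511.2, 129.7, 81.5]
tcp_rot: [[0.994, -0.107, -0.001], [-0.107, -0.994, 0.0], [-0.001, 0.0, -1.0]]
wrist_force: [0.8, 1.2, -0.3]
width: 15.2
```

Run:
```python
from h import *
s=robot.read_state();print(s['ee_pos'],s['wrist_force'])
snap('side','s2.png',(170,150,280,240),7)
```

```text
[511.23225415 129.72207353  81.48264826] [ 0.81294243  1.22069166 -0.27660861]
```

View pics/s2.png

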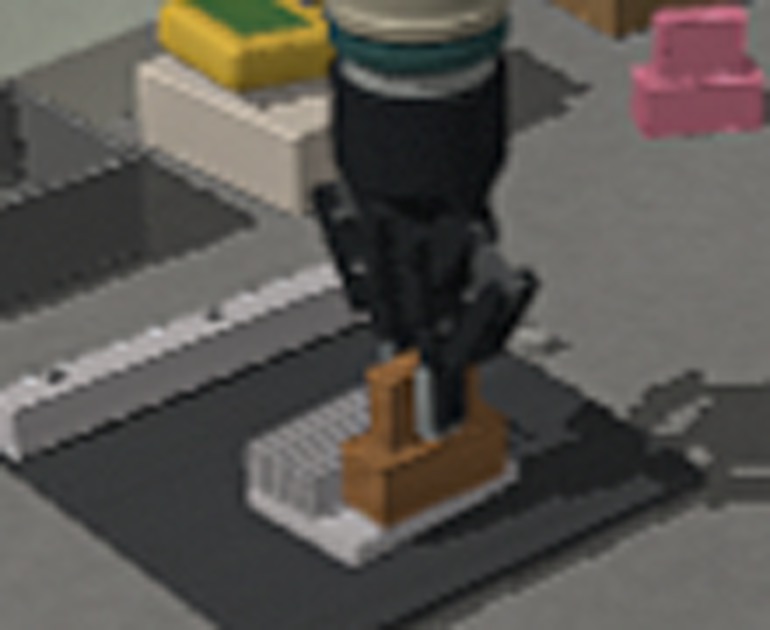

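The block hangs over the ledge behind the fins, at about (425,470) in the crop, and is centred along the heatsink. Lowering to contact.

{"method": "drive_tool", "body": {"slide": [[0,0,0.004],[0,0,0.006],[0,0,0.007],[0,0,0.007]], "turn": [0,0,0,0]}}

```text
time: 13.28
ee_pos: [511.4, 129.9, 74.9]
tcp_rot: [[0.994, -0.108, 0.0], [-0.108, -0.994, 0.0], [0.0, -0.0, -1.0]]
wrist_force: [-0.1, 0.6, -0.9]
width: 15.1
```

{"method": "drive_tool", "body": {"slide": [[0,0,0.0005],[0,0,0.001],[0,0,0.001]], "turn": [0,0,0]}}

```text
time: 13.65
ee_pos: [511.5, 129.9, 74.6]
tcp_rot: [[0.994, -0.108, 0.0], [-0.108, -0.994, 0.001], [0.0, -0.001, -1.0]]
wrist_force: [-1.5, -0.7, 5.9]
width: 15.4
```

{"method": "drive_tool", "body": {"slide": [[0,0,0.0005],[0,0,0.001],[0,0,0.001]], "turn": [0,0,0]}}

```text
time: 14.02
ee_pos: [511.5, 129.9, 74.6]
tcp_rot: [[0.994, -0.108, 0.001], [-0.108, -0.994, 0.001], [0.001, -0.001, -1.0]]
wrist_force: [-3.3, 0.3, 16.4]
width: 15.3
```

{"method": "drive_tool", "body": {"slide": [[0,0,-0.0013],[0.006,0,-0.0013],[0.012,0,-0.0013],[0.018,0,-0.0013],[0.024,0,-0.0013],[0.03,0,-0.0013],[0.037,0,-0.0013],[0.044,0,-0.0013],[0.05,0,-0.0013],[0.05,0,-0.0013]], "turn": [0,0,0,0,0,0,0,0,0,0]}}

```text
time: 15.28
ee_pos: [553.3, 126.2, 74.7]
tcp_rot: [[0.994, -0.106, -0.016], [-0.106, -0.994, 0.003], [-0.016, -0.001, -1.0]]
wrist_force: [-15.8, 1.7, 23.6]
width: 15.3
```

The resistance and down load grew through arm compliance. I'll ease off vertically and look.

{"method": "drive_tool", "body": {"slide": [[0,0,-0.001],[0,0,-0.002],[0,0,-0.002]], "turn": [0,0,0]}}

```text
time: 15.65
ee_pos: [560.9, 124.5, 75.8]
tcp_rot: [[0.994, -0.108, -0.001], [-0.108, -0.994, -0.0], [-0.001, 0.0, -1.0]]
wrist_force: [-2.4, 0.8, -0.3]
width: 15.4
```

Run:
```python
from h import *
s=robot.read_state();print(s['ee_pos'],s['wrist_force'],np.array(s['tcp_rot']).round(4).tolist())
snap('side','s3.png',(170,150,280,240),7)
```

```text
[560.94808154 124.47229603  75.7557483 ] [-2.44658182  0.78251407 -0.29323586] [[0.9941, -0.108, -0.0008], [-0.108, -0.9941, -0.0001], [-0.0008, 0.0002, -1.0]]
```

View pics/s3.png

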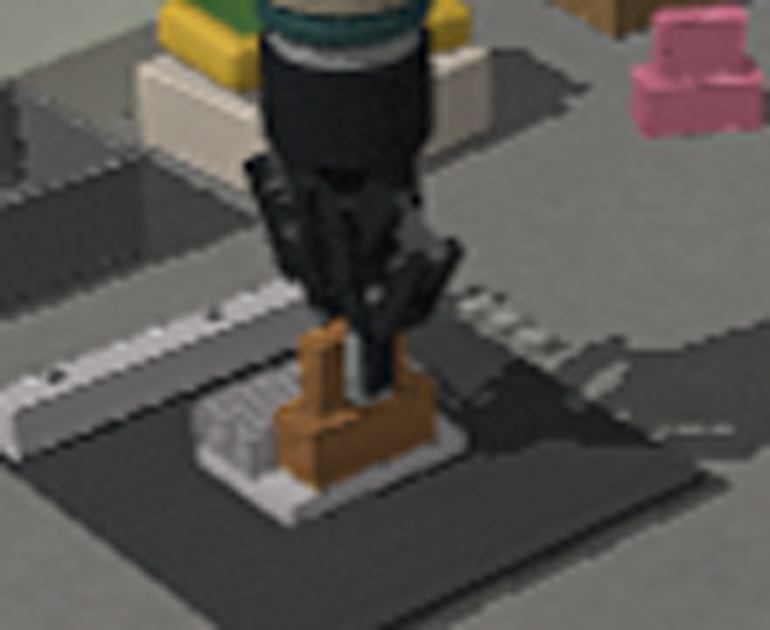

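Heatsink has advanced, squared to the block and sits flat. Continuing with a light down load.

{"method": "drive_tool", "body": {"slide": [[0.004,0,0.0005],[0.009,0,0.0008],[0.014,0,0.0008],[0.019,0,0.0008],[0.024,0,0.0008],[0.029,0,0.0008],[0.034,0,0.0008],[0.039,0,0.0008],[0.044,0,0.0008]], "turn": [0,0,0,0,0,0,0,0,0]}}

```text
time: 16.82
ee_pos: [605.2, 119.7, 75.3]
tcp_rot: [[0.994, -0.108, 0.0], [-0.108, -0.994, 0.0], [0.0, -0.0, -1.0]]
wrist_force: [-2.0, 1.1, -2.0]
width: 15.1
```

{"method": "drive_tool", "body": {"slide": [[0.003,0,0.0004],[0.006,0,0.0006],[0.008,0,0.0006],[0.009,0,0.0006]], "turn": [0,0,0,0]}}

```text
time: 17.32
ee_pos: [613.8, 118.8, 74.7]
tcp_rot: [[0.994, -0.108, -0.0], [-0.108, -0.994, 0.0], [-0.0, -0.0, -1.0]]
wrist_force: [-2.9, 0.7, 1.0]
width: 15.2
```

{"method": "drive_tool", "body": {"slide": [[0.001,0,0],[0.002,0,0],[0.003,0,0],[0.003,0,0]], "turn": [0,0,0,0]}}

```text
time: 17.82
ee_pos: [616.1, 118.5, 74.6]
tcp_rot: [[0.994, -0.108, -0.001], [-0.108, -0.994, 0.0], [-0.001, -0.0, -1.0]]
wrist_force: [-4.6, 0.7, 2.8]
width: 14.9
```

{"method": "drive_tool", "body": {"slide": [[0.001,0,0],[0.002,0,0],[0.002,0,0],[0.002,0,0]], "turn": [0,0,0,0]}}

```text
time: 18.32
ee_pos: [616.3, 118.5, 74.6]
tcp_rot: [[0.994, -0.108, -0.005], [-0.108, -0.994, 0.001], [-0.005, 0.0, -1.0]]
wrist_force: [-8.1, 1.0, 6.0]
width: 15.4
```

{"method": "drive_tool", "body": {"slide": [[0.001,0,0],[0.002,0,0],[0.002,0,0],[0.002,0,0]], "turn": [0,0,0,0]}}

```text
time: 18.82
ee_pos: [616.5, 118.5, 74.7]
tcp_rot: [[0.994, -0.108, -0.009], [-0.108, -0.994, 0.001], [-0.009, -0.0, -1.0]]
wrist_force: [-12.7, 1.5, 10.6]
width: 15.3
```

{"method": "drive_tool", "body": {"slide": [[0.0006,0,-0.0001],[0.0012,0,-0.0003],[0.0012,0,-0.0003],[0.0012,0,-0.0003]], "turn": [0,0,0,0]}}

```text
time: 19.32
ee_pos: [616.5, 118.5, 74.7]
tcp_rot: [[0.994, -0.108, -0.011], [-0.108, -0.994, 0.001], [-0.011, 0.0, -1.0]]
wrist_force: [-13.8, 1.5, 10.7]
width: 15.0
```

Run:
```python
from h import *
F=[]
for i in range(6):
    im=imaging.get_image('top' if i==0 else 'side')[...,::-1]
    if i<2: 
        c=im[120:240,150:310] if i==0 else im[150:240,170:290]
        cv2.imwrite(f'pics/e{i}.png',cv2.resize(c,(400,300),interpolation=cv2.INTER_CUBIC))
    F.append(robot.read_state()['wrist_force'])
print(np.round(F,1),np.mean(F,0)@np.array([[.9945,.1045,0],[-.1045,.9945,0],[0,0,1]]))
cv2.imwrite('pics/e.png',np.hstack([cv2.imread('pics/e0.png'),cv2.imread('pics/e1.png')]))
```

```text
[[-14.6   1.6  12.1]
 [-14.1   0.5  11.2]
 [-13.9   1.6  10.7]
 [-15.9   0.6  10.5]
 [-14.7   0.7  11. ]
 [-13.4   1.2  10.2]] [-14.47073429  -0.47046386  10.94677077]
```

View pics/e.png

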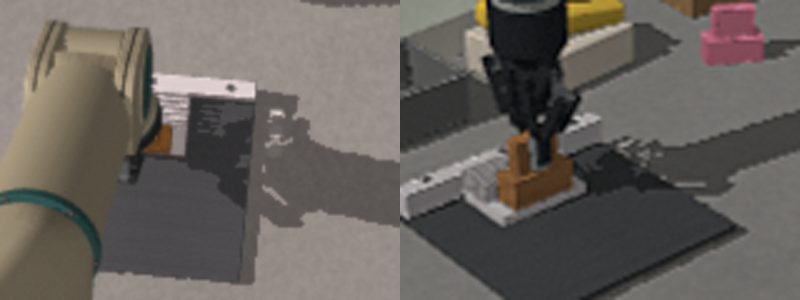

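{"method": "drive_tool", "body": {"slide": [[0.0003,0,-0.0001],[0.0003,0,-0.0001],[0.0003,0,-0.0001]], "turn": [0,0,0]}}

```text
time: 20.0
ee_pos: [616.6, 118.5, 74.7]
tcp_rot: [[0.994, -0.108, -0.012], [-0.108, -0.994, 0.001], [-0.012, 0.0, -1.0]]
wrist_force: [-15.5, 0.4, 11.4]
width: 15.5
```

Run:
```python
from h import *
F=[]
for i in range(10):
    im=imaging.get_image('top' if i==0 else 'side')
    if i==0: T=im
    if i==1: S=im
    F.append(robot.read_state()['wrist_force'])
print(np.mean(F,0)@np.array([[.9945,.1045,0],[-.1045,.9945,0],[0,0,1]]),np.std(F,0))
# flushness: gap of heatsink far edge/fence seen in both views
a=cv2.resize(T[140:200,200:270,::-1],(400,343),interpolation=cv2.INTER_CUBIC)
b=cv2.resize(S[180:220,185:232,::-1],(400,343),interpolation=cv2.INTER_CUBIC)
cv2.imwrite('pics/f.png',np.hstack([a,b]))
```

```text
[-14.71892446  -0.69700017  10.81189212] [0.35779363 0.45362099 0.50228165]
```

View pics/f.png

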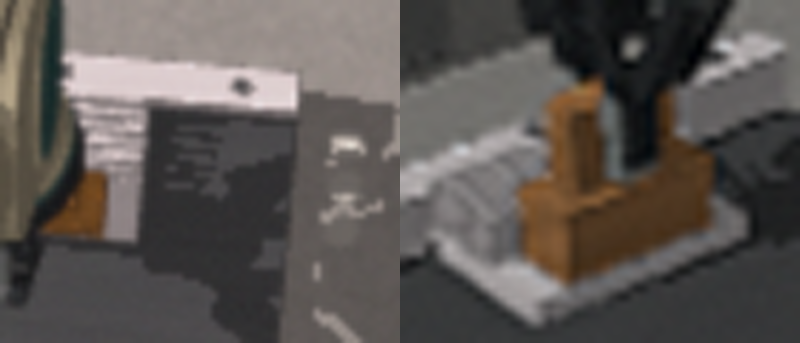

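The heatsink's far side meets the fence in both views, with the block on the ledge against the fins. The nuts lie off the deck, and the forces are steady. Handing in.

```bash
python3 -c "
from h import *
print(robot.job_done())"
```

```text
the job is handed in; nothing more can be done
None
```

I gripped the wooden block by its rib and swept the three nuts off the deck's right edge onto the bench; the fingers stayed well above them. With the block on the heatsink's ledge, I then slid the heatsink to the fence. I handed the job in at about 20.5 s, still gripping and pushing.

- **Push:** the last readings averaged 14.7 N towards the fence, 10.8 N down and 0.7 N sideways, and were steady. The tool was tilted about 0.7° by the load.
- **Heatsink:** forward motion stopped where a flush heatsink should stop, within about 1 mm. Both cameras showed no gap at the fence, though the arm hid part of it in the top view.
- **Nuts:** I saw all three on the bench just after the sweep. The arm's shadow partly hid them in the final pictures, so I could not check all three again.
- **Mid-slide load:** part-way through the slide the down force rose to about 24 N, because the arm flexes when it pushes. I eased it off and carried on; for most of the rest of the slide the down force was near zero, so the block may have ridden about 1 mm above the ledge until just before the fence.
- **Other things on the bench:** the moves kept clear of them and I saw none disturbed, but I took no final full view of the bench.

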